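Push a worn heel through the scrap bin's sprung flap

TASK

Get rid of the worn shoe heel on the ledge of the plywood scrap bin: push the self-closing metal flap open with one finger and, while that finger holds it open, push the heel along the ledge with the other finger, through the gate, until it drops into the bin. Then withdraw so that the flap swings fully shut. Only push the heel, gently: never grip it or lift it, and leave the tin, the jar and the hammer where they are.

Things in the scene. Friction and masses are not known exactly. Their poses are not given: they have to be found in the camera images.
- bin: Open-topped plywood scrap bin with a ledge in front, fixed to the bench, 330 long, 190 wide. Origin at bench level under the middle of the gate line; +x: push direction, into the bin; +y: left. Ledge: flat board x -150 to 0, y -95 to 95, top at z 90, no rims. At x 0 it drops to the inside: x 0 to 165, y -80 to 80, floor z 12. Walls end at z 130. No roof: fingers pass through the gate from above.
- flap (a joint): Flap angle, rad: 0 shut, grows as it swings into the bin (+x only), stop at 1.6. Upright aluminium leaf 148 long, 34 high, 4 thick, hinged like a door on a vertical axis at its left end (bin x 8, y 76). Shut, it spans the gate at x 6 to 10, y 76 to -72, z 94 to 128. A spring shuts it: 0.04 N m when shut, plus 0.05 N m per rad; 0.5 to 4 N at a finger 30 to 130 from the hinge.
- flap_edge (a point): Middle of the flap's free end (148 from the hinge, at half its height), which swings with it.
- heel: Worn heel block, dark wood with rubber underside, D-shaped from above, 44 long (x -22 to 22), 46 wide (y), 24 high, about 60 g. Origin: centre of its underside, z up. Flat face at its -x, rounded end at its +x. It starts on the ledge, right of the middle (bin y -40 to -14, x -100 to -45), rounded end towards the gate, turned at most 0.25 rad from the push direction.
- tin: Bystander: flat round polish tin 76 across, 26 high, on the bench beside the bin. Origin at the centre of its underside.
- jar: Bystander: amber jar 60 across, 85 high, on the bench beside the bin. Origin at the centre of its underside.
- hammer: Bystander: hammer 240 long lying on the bench right of the bin (its -y side), handle towards its -x.
Mind the look-alikes: they are no part of the job. Several things have the shape of the heel; the one meant has the colours described above.

How it is judged:
On the way, in this order (a step that is already met when the one before it is completed fails the run):
1. a finger has pushed the flap open while the heel is still on the ledge (value of joint flap above 0.2 rad and contact force between the fingers and flap above 0.1 N and x of heel in the frame of bin below -0.012 m and z of heel in the frame of bin above 0.08 m).
2. the heel passes the gate line while a finger holds the flap open (value of joint flap above 0.6 rad and contact force between the fingers and flap above 0.1 N and x of heel in the frame of bin between -0.005 and 0.06 m).
3. the heel lies in the bin and the flap has swung shut (z of heel in the frame of bin below 0.07 m and x of heel in the frame of bin between 0 and 0.17 m and y of heel in the frame of bin between -0.085 and 0.085 m and value of joint flap below 0.06 rad), for 0.2 s.
At the end, for the whole second after the job is handed in: The heel lies at rest inside the bin (its origin below 70 mm height, between the bin's walls) and the flap is shut to within 0.06 rad (all of step 3 and linear speed of heel below 0.02 m/s); the robot touches nothing.
It fails at once if the heel is lifted more than 15 mm off the ledge (z of heel in the frame of bin above 0.105 m).
It fails at once if the heel is gripped or pushed hard (over 15 N) (contact force between the fingers and heel above 15 N).
It fails at once if the tin is moved by more than 20 mm (distance of tin from where it was at the start of the episode above 0.02 m).
It fails at once if the jar is moved by more than 20 mm (distance of jar from where it was at the start of the episode above 0.02 m).
It fails at once if the hammer is moved by more than 20 mm (distance of hammer from where it was at the start of the episode above 0.02 m).
It also fails if it takes over 35 s, if anything falls off the work surface, if the arm or the gripper's body presses on something with over 40 N, if the wrist force passes 120 N, or if a joint passes its speed limit or range.

ROBOT

A 7-joint arm with a two-finger parallel gripper is mounted at the origin on the work surface. World frame = base frame: x ahead of the robot, y to its left, z up, the work surface at z = 0. Lengths are in m, angles in rad, forces in N, time in s.
With the tool pointing down it reaches from about 0.4 to 0.85 m from the base axis. Payload 10.4 kg.
Tool frame: the origin (TCP) lies midway between the tips of the shut fingers; the grasp point (between the pads) lies 19 mm behind it (manip.tcp_to_grasp is the distance from the TCP to the grasp point, in m); x points along the fingers, y is the direction in which the jaws open and shut, and the axes are right-handed (so a half turn about x gives the same grasp; the last joint's range is limited). The gripper opens to 85 mm and grips with 20 to 120 N. Pads are 22 mm wide; open, the fingers measure 114 mm over their backs; the gripper's body (76 mm by 85 mm) begins 54 mm behind the grasp point. The pads swing forward as they close: fully open they stand 13 mm farther back than shut.
Start: joints at [-1.24, 0.332, -0.065, 1.46, 0.022, 1.35, -0.088], TCP at [0.217, 0.586, 0.2] pointing down, gripper open.
Joint ranges: [-2.6, 2.6], [-0.5, 2.12], [-1.47, 1.34], [0.16, 2.42], [-1.27, 4.41], [0.06, 2.06], [-2.6, 2.6]. Speed limits (rad/s): [2.22, 2.22, 2.79, 2.79, 3.14, 3.14, 3.14].

INTERFACE

Orientations are given as a unit quaternion [x, y, z, w].
In Python, from workcell import monitor, viewer, manip gives the robot as it stands. The module is installed in compiled form; this text tells all that it offers.
- The arm moves only by the tool send_rows, never from a script. Its arguments are lists of equal length, an entry for each row: "grip": the closure in counts, from 0 (fully open) to 255 (shut); "offset": the shift along the tool's x, y, z in mm, a list of three; "twist": the turn about the tool's x in degrees. In form: {"grip": [grip, ...], "offset": [[tx, ty, tz], ...], "twist": [twist, ...]}. A call has exactly 5 rows; each row is the pose to reach, as a shift and turn from the pose commanded when the call began, along the tool's axes at that moment; what a row does not reach only later rows make up. A row lasts 1/12 s, in which the tool goes at most 41.7 mm and 7.16 degrees, less where a joint would pass 70% of its speed; a pose out of reach is approached as far as the arm can. A call with a gripper value outside its range is refused whole. The fingers move at their own pace and stop on an object; "newtons" is the grip in N (left out, the last holds). Time passes only in rows, so rows that repeat a pose let the fingers close, or fill a call up. It gives the time, the measured TCP pose, the force and the opening at its end, in the units of the state.
- monitor.get_obs(): the state, without advancing time (a new reading comes with each control period).
- viewer.camera(name): name is "side" or "top" or "wrist"; returns (picture, depth): 480x640x3 uint8, blue, green, red; 480x640 float32, m along the optical axis (not along the pixel's ray), 0 where there is no reading.
- viewer.camera_model(name): a dict with "camera_matrix" (3x3 intrinsics, pixels), "R" (3x3) and "t" (3): a world point X has camera coordinates R X + t; the wrist camera has in their place "mount" (4x4, takes a point from camera to tool coordinates, whose origin is the TCP and whose axes are the tool frame's). Camera axes: x right, y down, z forward; pixel columns grow to the right and rows downward; lengths in m; the calibration is good to about 2 mm. A picture is of the moment at which its call begins: read the wrist's pose just before it. camera_model takes no time and is no camera call.
- manip.hand_in(): hands the job in, once; it reports no verdict.
Trained networks look in the newest picture that a camera, given by its name, has taken for a name from the list of things; names that differ only in an ending like _2 or _b are one class to them, and where a whole thing is asked for, a point or a joint stands for the part that bears it (a point fixed in the world has none). Each returns a list of dicts, best first, with "score" (0 to 1); they miss things now and then, are a little off and sometimes report something else, mostly with a low value. They report only what shows in the picture. A call takes as long as a camera call. They do not tell look-alikes from the thing itself.
- viewer.recognise(target, camera): "box" ([left, top, width, height] in pixels, round what is visible of it).
- viewer.regions_of(target, camera): "region" (480x640 bool, what is visible of it) and "box" ([left, top, width, height] in pixels, round what is visible of it).
- viewer.spot_point(target, camera): "position" ([column, row] in pixels: a listed point, or the origin of a listed thing).
The state is a dict: "clock": time; "joint_pos": joint angles; "joint_velocities": joint speeds; "tau": joint torques, N m; "position": TCP position; "ee_rot": TCP orientation; "ft_force": force on the tool from outside, world axes, zero at the start; "torque": the same for the moment, N m; "grip_width": opening from 0.0 (shut) to 1.0 (fully open).
Only numpy, scipy, OpenCV 4.12 (cv2) and the standard library are available. Lean on these libraries where they do the work, as an engineer would, in place of code of your own. Each camera call takes 0.05 s, during which the arm holds its last target.

## Working session

There is one attempt and no reset: what is moved stays moved. The work goes in short steps, Python scripts to look and compute and a tool call to move; the robot and the scene stay as the last step left them, time stands still between calls to the robot, and variables do not carry over. Pictures are saved under pics/ and viewed, and the job is handed in when it is done.

Besides the shell and the picture viewer there is one more tool, called after ">>>" as a command line: name --pt "numbers of a row" for each row, then --argument value for the rest. send_rows: Moves the arm, as the interface text tells. Its arguments: {"type":"object","properties":{"grip":{"type":"array","items":{"type":"number"}},"offset":{"type":"array","items":{"type":"array","items":{"type":"number"}}},"twist":{"type":"array","items":{"type":"number"}},"newtons":{"type":"number"}},"required":["grip","offset","twist"]}

```bash
mkdir -p pics; ls
python3 - <<'E'
from workcell import monitor, viewer, manip
import cv2,json,numpy as np
o=monitor.get_obs()
print({k:np.round(v,3).tolist() for k,v in o.items()}, manip.tcp_to_grasp)
for n in ("top","side","wrist"):
    p,d=viewer.camera(n); cv2.imwrite(f"pics/{n}0.png",p); np.save(f"pics/{n}0d.npy",d)
    print(n,{k:np.round(v,4).tolist() for k,v in viewer.camera_model(n).items()})
E
```

```text
pics
{'clock': 0.0, 'joint_pos': [-1.24, 0.333, -0.065, 1.461, 0.022, 1.35, -0.088], 'joint_velocities': [-0.0, -0.0, -0.0, -0.001, 0.0, 0.002, 0.003], 'tau': [-0.001, -62.545, 0.049, -39.159, 0.016, 0.01, -0.0], 'position': [0.216, 0.586, 0.2], 'ee_rot': [0.124, 0.696, -0.125, 0.696], 'ft_force': [0.594, 0.475, -1.011], 'torque': [-0.028, -0.003, -0.002], 'grip_width': 0.998} 0.0187
top {'camera_matrix': [[517.2896, 0.0, 316.992], [0.0, 517.2896, 245.7142], [0.0, 0.0, 1.0]], 'R': [[-0.0064, -1.0, -0.0007], [-0.9904, 0.0065, -0.1381], [0.1381, -0.0002, -0.9904]], 't': [0.0161, 0.5482, 0.9123]}
side {'camera_matrix': [[449.0055, 0.0, 319.3469], [0.0, 449.0055, 237.6407], [0.0, 0.0, 1.0]], 'R': [[-0.7988, -0.6015, -0.0133], [-0.3537, 0.4873, -0.7984], [0.4867, -0.633, -0.602]], 't': [0.4437, 0.2882, 0.4872]}
wrist {'camera_matrix': [[393.7906, 0.0, 320.9456], [0.0, 393.7906, 239.5845], [0.0, 0.0, 1.0]], 'mount': [[-0.0001, -0.2673, 0.9636, -0.1725], [1.0, 0.0004, 0.0002, -0.0], [-0.0004, 0.9636, 0.2673, -0.0679], [0.0, 0.0, 0.0, 1.0]]}
```

View pics/top0.png

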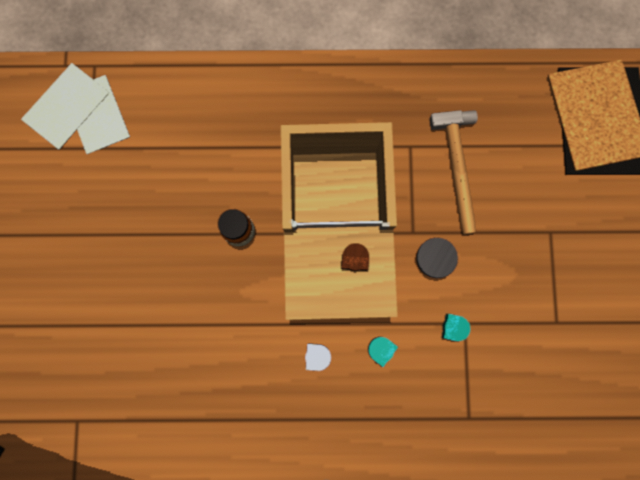

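View pics/side0.png

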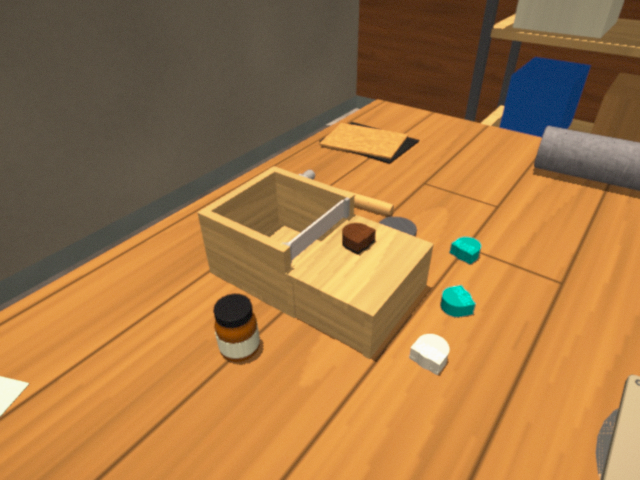

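The top view shows the bin at columns 282–397, rows 123–322, with its +x up the image (world +x). The flap is at row 224, the dark heel on the ledge at about (355, 257), the tin at (437, 259), the jar at (236, 228) and the hammer at about (460, 170). The teal and white blocks are look-alikes.

```bash
cat > h.py <<'E'
import numpy as np,cv2
from workcell import monitor, viewer, manip
from scipy.spatial.transform import Rotation as Ro
def cloud(n,d):
    m=viewer.camera_model(n);K=np.array(m['camera_matrix']);v,u=np.mgrid[0:480,0:640]
    P=np.stack([(u-K[0,2])/K[0,0]*d,(v-K[1,2])/K[1,1]*d,d],-1)
    return (P-np.array(m['t']))@np.array(m['R'])
E
python3 - <<'E'
from h import *
for n in("top","side"):
    d=np.load(f"pics/{n}0d.npy");p=cv2.imread(f"pics/{n}0.png");X=cloud(n,d)
    z=X[...,2]; ok=d>0
    box=ok&(X[...,0]>.3)&(X[...,0]<.85)&(abs(X[...,1])<.25)
    led=box&(abs(z-.09)<.006)
    nl,lab,st,_=cv2.connectedComponentsWithStats(led.astype(np.uint8))
    i=1+np.argmax(st[1:,4]);L=lab==i
    pts=X[L];r=cv2.minAreaRect((pts[:,:2]*1000).astype(np.float32));print(n,'ledge',r,cv2.boxPoints(r).round(1).tolist(),np.median(pts[:,2]))
    wal=box&(abs(z-.13)<.005)
    pts=X[wal];r=cv2.minAreaRect((pts[:,:2]*1000).astype(np.float32));print('walls',r,cv2.boxPoints(r).round(1).tolist())
    pc=p.astype(int)
    heel=box&(z>.095)&(z<.125)&(pc[...,2]<130)&(pc[...,2]>pc[...,0]+20)&(pc[...,1]<70)
    heel=cv2.morphologyEx(heel.astype(np.uint8),cv2.MORPH_OPEN,np.ones((3,3)))
    nl,lab,st,c=cv2.connectedComponentsWithStats(heel); print('heel',st[1:].tolist(),c[1:].tolist())
    i=1+np.argmax(st[1:,4]);H=X[lab==i];top=H[H[:,2]>.108]
    print(top.min(0),top.max(0),np.median(top,0)); 
    r=cv2.minAreaRect((top[:,:2]*1000).astype(np.float32));print('heel rect',r,cv2.boxPoints(r).round(1).tolist())
for n in("top","side"):
  viewer.camera(n)
  for t in("bin","flap","heel","tin","jar","hammer"):
    print(n,t,[(np.round(q['box']).tolist(),round(q['score'],2)) for q in viewer.recognise(t,n)[:4]])
E
```

```text
top ledge ((492.5155029296875, -25.437217712402344), (150.49082946777344, 190.6004638671875), 1.1477601528167725) [[415.3999938964844, 68.30000305175781], [419.20001220703125, -122.19999694824219], [569.7000122070312, -119.19999694824219], [565.7999877929688, 71.4000015258789]] 0.09047876036870951
walls ((657.3931274414062, -22.283538818359375), (181.37518310546875, 190.76744079589844), 1.0076082944869995) [[565.0, 71.5], [568.4000244140625, -119.19999694824219], [749.7000122070312, -116.0999984741211], [746.4000244140625, 74.69999694824219]]
heel [[291, 132, 91, 8, 504], [381, 155, 3, 6, 18], [382, 177, 3, 4, 12], [383, 198, 3, 3, 9], [284, 229, 8, 3, 24], [341, 244, 28, 27, 619]] [[335.17063492063494, 135.75396825396825], [382.0, 157.5], [383.0, 178.5], [384.0, 199.0], [287.5, 230.0], [355.0, 257.66720516962846]]
[ 0.49755655 -0.07328546  0.10922225] [ 0.54050426 -0.02747753  0.119138  ] [ 0.5166621  -0.05135885  0.11440474]
heel rect ((518.9736328125, -50.59770965576172), (45.43360900878906, 43.051490783691406), 87.81517791748047) [[496.6000061035156, -72.5], [539.5999755859375, -
[... 1202 characters left out ...]
7.0, 2.0], 0.63)]
top heel [([364.0, 337.0, 37.0, 27.0], 0.74), ([341.0, 242.0, 31.0, 28.0], 0.62), ([304.0, 345.0, 24.0, 24.0], 0.61), ([439.0, 310.0, 29.0, 29.0], 0.57)]
top tin [([415.0, 237.0, 42.0, 39.0], 0.71)]
top jar [([214.0, 208.0, 40.0, 41.0], 0.75)]
top hammer [([426.0, 110.0, 49.0, 124.0], 0.65)]
side bin [([198.0, 164.0, 236.0, 196.0], 0.96)]
side flap [([292.0, 199.0, 55.0, 61.0], 0.65)]
side heel [([408.0, 335.0, 41.0, 40.0], 0.95), ([342.0, 223.0, 35.0, 31.0], 0.73), ([442.0, 286.0, 36.0, 32.0], 0.71), ([450.0, 241.0, 32.0, 24.0], 0.67)]
side tin [([380.0, 221.0, 36.0, 13.0], 0.9)]
side jar [([215.0, 294.0, 43.0, 66.0], 0.62)]
side hammer [([300.0, 170.0, 94.0, 45.0], 0.88)]
```

Run:
```python
import cv2
p=cv2.imread('pics/top0.png')[110:330,270:480];cv2.imwrite('pics/top0c.png',cv2.resize(p,None,fx=2.7,fy=2.7,interpolation=cv2.INTER_CUBIC))
```

```text
(no output)
```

View pics/top0c.png

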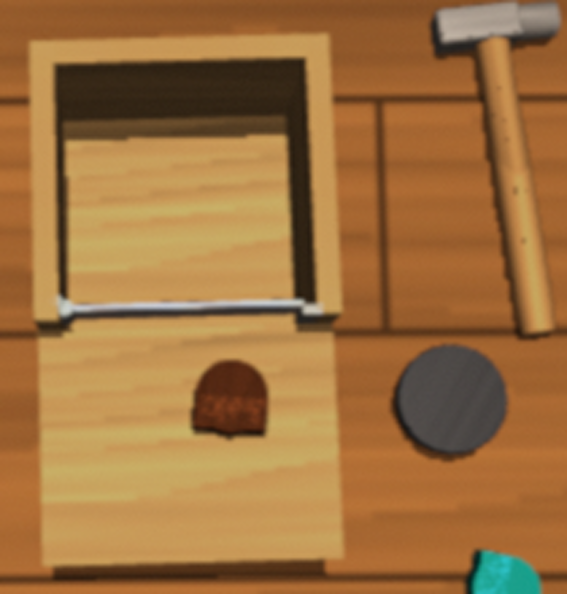

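```bash
cat >> h.py <<'E'
yaw=np.radians(1.13);Rb=np.array([[np.cos(yaw),-np.sin(yaw)],[np.sin(yaw),np.cos(yaw)]]);ob=np.array([.5675,-.0239])
def w2b(p): return (np.asarray(p)[...,:2]-ob)@Rb*1000
def b2w(p): return Rb@(np.asarray(p)/1000)+ob
def goal(bx,by,z,phi):
    """offset/twist to reach TCP at bin (bx,by) mm, world z m, jaw axis at phi deg in bin frame"""
    o=monitor.get_obs();T=Ro.from_quat(o['ee_rot']).as_matrix();p=np.array(o['position'])
    w=np.r_[b2w([bx,by]),z];off=T.T@(w-p)*1000
    a=np.degrees(np.arctan2(T[1,1],T[0,1]))-np.degrees(yaw)
    tw=-(phi-a); tw=(tw+90)%180-90
    print('t',round(o['clock'],2),'tcp bin',w2b(p).round(1),'z',round(p[2]*1000,1),'jaw deg',round(a,1),'toolx',T[:,0].round(3),'F',np.round(o['ft_force'],2),'grip',round(o['grip_width'],3),'q7',round(o['joint_pos'][6],2))
    print('offset',off.round(1),'twist',round(tw,1))
def see(n,name):
    p,d=viewer.camera(n);cv2.imwrite(f'pics/{name}.png',p);return p,d
E
python3 -c "
from h import *
goal(-59,9.6,.2,38)"
```

```text
t 0.85 tcp bin [-338.8  617. ] z 200.5 jaw deg 68.6 toolx [ 0.  0. -1.] F [ 0.17 -0.31  0.57] grip 1.006 q7 -0.09
offset [ 4.000e-01 -4.634e+02  4.822e+02] twist 30.6
```

>>> send_rows --grip '[0,0,0,0,0]' --pt "0 -27 28" --pt "0 -54 56" --pt "0 -81 84" --pt "0 -108 112" --pt "0 -135 140" --twist '[0,0,0,0,0]'

```text
clock: 1.27
position: [0.3016, 0.4095, 0.2005]
ee_rot: [0.125, 0.696, -0.124, 0.696]
ft_force: [1.1, 0.3, 1.0]
grip_width: 1.002
```

>>> send_rows --grip '[0,0,0,0,0]' --pt "0 -27 28" --pt "0 -54 56" --pt "0 -81 84" --pt "0 -108 112" --pt "0 -135 140" --twist '[0,0,0,0,0]'

```text
clock: 1.68
position: [0.3861, 0.2342, 0.2007]
ee_rot: [0.125, 0.696, -0.124, 0.696]
ft_force: [1.4, -0.0, 1.4]
grip_width: 1.002
```

>>> send_rows --grip '[0,0,0,0,0]' --pt "0 -27 28" --pt "0 -54 56" --pt "0 -81 84" --pt "0 -108 112" --pt "0 -135 140" --twist '[6,12,18,24,30]'

```text
clock: 2.1
position: [0.4707, 0.059, 0.2008]
ee_rot: [0.302, 0.639, -0.302, 0.64]
ft_force: [1.1, 0.2, -0.1]
grip_width: 1.002
```

```bash
python3 -c "
from h import *
goal(-59,9.6,.2,38)"
```

```text
t 2.1 tcp bin [-95.1  84.8] z 200.8 jaw deg 38.3 toolx [ 0.001  0.001 -1.   ] F [ 1.11  0.2  -0.09] grip 1.002 q7 0.46
offset [  0.8 -18.3  81.4] twist 0.3
```

>>> send_rows --grip '[0,0,0,0,0]' --pt "0 -6 27" --pt "0 -12 54" --pt "10 -18 81" --pt "40 -18 81" --pt "40 -18 81" --twist '[0,0,0,0,0]'

```text
clock: 2.52
position: [0.5061, -0.0146, 0.1565]
ee_rot: [0.3, 0.641, -0.303, 0.638]
ft_force: [-0.8, 0.6, -1.3]
grip_width: 0.999
```

Run:
```python
from h import *
goal(-59,9.6,.084,38)
p,d=see('side','side1');see('wrist','wrist1');q,d2=see('top','top1')
cv2.imwrite('pics/side1c.png',cv2.resize(p[120:380,180:460],None,fx=2.3,fy=2.3,interpolation=cv2.INTER_CUBIC))
```

```text
t 2.52 tcp bin [-61.2  10.5] z 156.5 jaw deg 38.4 toolx [-0.005 -0.001 -1.   ] F [-0.77  0.64 -1.3 ] grip 0.999 q7 0.68
offset [72.5  1.5  2.2] twist 0.4
```

View pics/side1c.png

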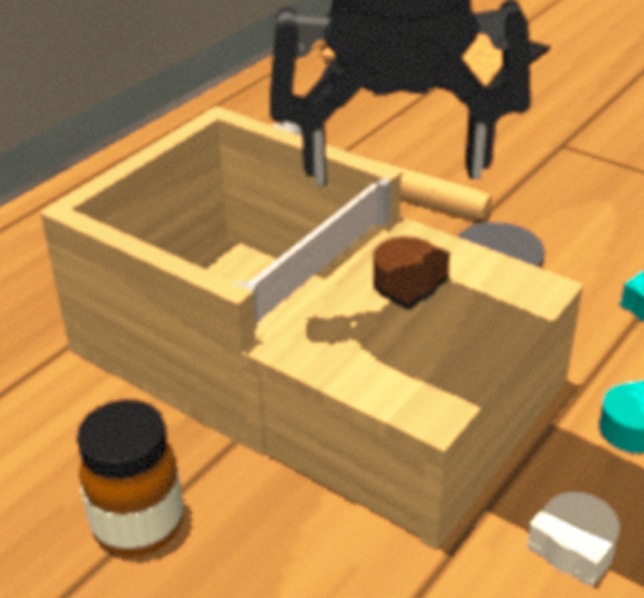

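View pics/wrist1.png

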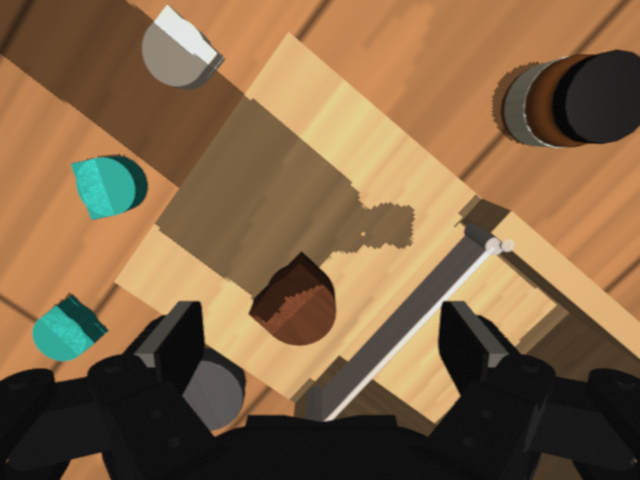

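The side view shows both fingers above the ledge. The wrist view shows the heel at (293, 305) between them, and the flap shut along a line from (490, 240) to (330, 415). Next I'll measure the fingertips from depth.

Run:
```python
from h import *
o=monitor.get_obs();T=Ro.from_quat(o['ee_rot']).as_matrix();p0=np.array(o['position'])
for n in('side','wrist'):
    p,d=viewer.camera(n)
    if n=='side':
        X=cloud(n,d);L=(X-p0)@T
    else:
        m=viewer.camera_model(n);K=np.array(m['camera_matrix']);M=np.array(m['mount']);v,u=np.mgrid[0:480,0:640]
        P=np.stack([(u-K[0,2])/K[0,0]*d,(v-K[1,2])/K[1,1]*d,d],-1);L=P@M[:3,:3].T+M[:3,3]
    L=L*1000
    for s in(1,-1):
        k=(d>0)&(L[...,0]>-45)&(L[...,0]<15)&(s*L[...,1]>30)&(s*L[...,1]<75)&(abs(L[...,2])<25)
        if k.sum()<10: print(n,s,k.sum());continue
        q=L[k];print(n,s,k.sum(),'p1',np.percentile(q,1,axis=0).round(1),'p99',np.percentile(q,99,axis=0).round(1))
```

```text
side 1 1
side -1 4
wrist 1 71 p1 [-45.   42.   -8.6] p99 [-42.4  42.8   8.6]
wrist -1 77 p1 [-45.  -43.6  -9.3] p99 [-42.1 -42.7   9.3]
```

Run:
```python
from h import *
o=monitor.get_obs();T=Ro.from_quat(o['ee_rot']).as_matrix();p0=np.array(o['position']);print(p0)
m=viewer.camera_model('side');K=np.array(m['camera_matrix'])
for l in [(0,0,0),(-13,50,0),(-13,-50,0),(-40,50,0),(-40,-50,0)]:
    w=p0+T@(np.array(l)/1000);c=np.array(m['R'])@w+np.array(m['t']);print(l,(K@c/c[2])[:2].round(),c[2].round(3))
p,d=viewer.camera('side');X=cloud('side',d);L=(X-p0)@T*1000
for (u,v) in [(319,197),(319,190),(317,180),(388,193),(388,185),(387,175)]: print(u,v,d[v,u],L[v,u].round(1))
```

```text
[ 0.50871754 -0.0119482   0.16184202]
(0, 0, 0) [349. 219.] 0.645
(-13, 50, 0) [314. 213.] 0.635
(-13, -50, 0) [384. 210.] 0.639
(-40, 50, 0) [314. 197.] 0.619
(-40, -50, 0) [386. 194.] 0.622
319 197 0.79787874 [ 55.3  36.2 151.5]
319 190 0.59923005 [-57.4  42.9 -12.1]
317 180 0.5913872 [-72.   45.3 -10.8]
388 193 1.0110826 [ 162.9 -126.9  330.9]
388 185 0.6063866 [-58.  -50.7  -6.5]
387 175 0.59276855 [-75.5 -47.3 -10.2]
```

Run:
```python
from h import *
o=monitor.get_obs();T=Ro.from_quat(o['ee_rot']).as_matrix();p0=np.array(o['position']);print(p0,o['clock'])
m=viewer.camera_model('side');K=np.array(m['camera_matrix'])
p,d=viewer.camera('side');s=8;u0,v0=285,120
big=cv2.resize(p[v0:v0+72,u0:u0+72+25],None,fx=s,fy=s,interpolation=cv2.INTER_CUBIC)
for x in(-13,-30,-40,-50,-60,-73):
  for y in(50,-50,0):
    w=p0+T@(np.array((x,y,0))/1000);c=np.array(m['R'])@w+np.array(m['t']);q=(K@c/c[2])[:2]
    q=((q-[u0,v0]+.5)*s).astype(int);cv2.circle(big,tuple(map(int,q)),3,(0,255,0),-1);cv2.putText(big,str(x),tuple(map(int,q+4)),0,.4,(255,255,0))
cv2.imwrite('pics/big1.png',big)
X=cloud('side',d);L=(X-p0)@T*1000
for v in range(130,206,6): print(v,[(L[v,u].round().tolist()) for u in(315,319,350,384,388)])
```

```text
[ 0.50874057 -0.01202294  0.16178175] 2.8167
130 [[-139.0, 47.0, -4.0], [-139.0, 42.0, -5.0], [-140.0, 4.0, -10.0], [-138.0, -39.0, -8.0], [-135.0, -45.0, -3.0]]
136 [[164.0, 24.0, 649.0], [163.0, 13.0, 646.0], [-132.0, 3.0, -10.0], [153.0, -163.0, 610.0], [151.0, -173.0, 605.0]]
142 [[164.0, 26.0, 610.0], [164.0, 15.0, 610.0], [-124.0, 3.0, -10.0], [152.0, -157.0, 571.0], [152.0, -167.0, 570.0]]
148 [[163.0, 28.0, 571.0], [-108.0, 41.0, 9.0], [-116.0, 3.0, -10.0], [-104.0, -45.0, 11.0], [152.0, -161.0, 536.0]]
154 [[-100.0, 47.0, 9.0], [-107.0, 42.0, -6.0], [-108.0, 3.0, -10.0], [-110.0, -40.0, -17.0], [-96.0, -50.0, 10.0]]
160 [[-102.0, 47.0, -12.0], [-101.0, 42.0, -10.0], [163.0, -58.0, 497.0], [-98.0, -42.0, -10.0], [-98.0, -47.0, -10.0]]
166 [[-92.0, 48.0, -9.0], [-93.0, 42.0, -11.0], [164.0, -55.0, 465.0], [-90.0, -42.0, -11.0], [-89.0, -48.0, -10.0]]
172 [[-84.0, 48.0, -11.0], [163.0, 23.0, 439.0], [162.0, -52.0, 432.0], [-80.0, -43.0, -10.0], [-80.0, -48.0, -11.0]]
178 [[-75.0, 48.0, -10.0], [166.0, 25.0, 415.0], [163.0, -49.0, 405.0], [-72.0, -43.0, -11.0], [-71.0, -49.0, -10.0]]
184 [[-66.0, 48.0, -11.0], [-65.0, 43.0, -9.0], [164.0, -46.0, 378.0], [-63.0, -44.0, -11.0], [-59.0, -51.0, -6.0]]
190 [[-57.0, 48.0, -11.0], [-57.0, 43.0, -11.0], [163.0, -43.0, 350.0], [-53.0, -45.0, -10.0], [-50.0, -51.0, -7.0]]
196 [[-46.0, 48.0, -9.0], [-47.0, 43.0, -11.0], [32.0, -15.0, 114.0], [163.0, -116.0, 319.0], [162.0, -124.0, 317.0]]
202 [[68.0, 43.0, 156.0], [64.0, 36.0, 149.0], [41.0, -14.0, 110.0], [137.0, -103.0, 254.0], [161.0, -120.0, 291.0]]
```

View pics/big1.png

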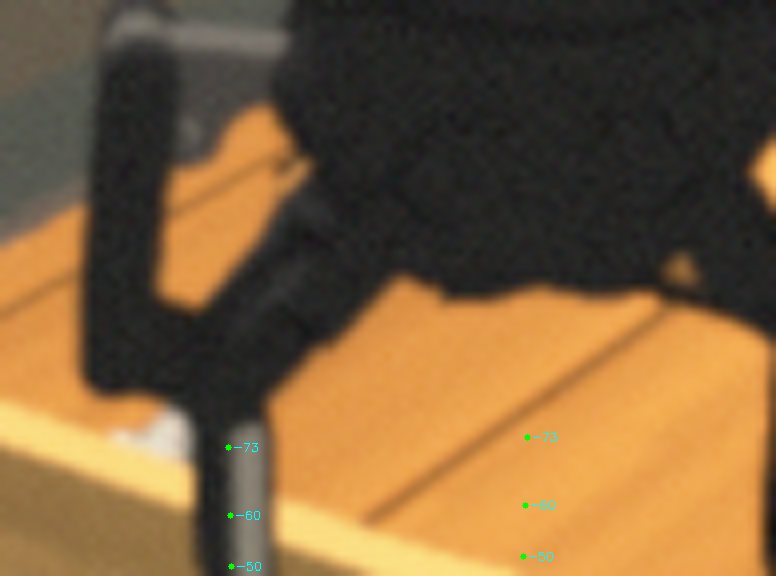

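```bash
python3 -c "
from h import *
goal(-59,9.6,.086,38)"
```

```text
t 2.87 tcp bin [-58.6  12.9] z 161.6 jaw deg 38.7 toolx [ 0.002  0.001 -1.   ] F [ 0.45 -1.    0.85] grip 1.002 q7 0.68
offset [75.6 -2.5  2.3] twist 0.7
```

>>> send_rows --grip '[0,0,0,0,0]' --pt "20 -2 2" --pt "40 -2 2" --pt "60 -2 2" --pt "74 -2 2" --pt "74 -2 2" --twist '[0,0,0,0,0]'

```text
clock: 3.28
position: [0.5064, -0.0153, 0.0845]
ee_rot: [0.299, 0.641, -0.301, 0.639]
ft_force: [0.3, 0.4, -0.2]
grip_width: 0.999
```

```bash
cat > tip.py <<'E'
from h import *
import sys
nm=sys.argv[1]
p,d=see('side','side'+nm);o=monitor.get_obs();T=Ro.from_quat(o['ee_rot']).as_matrix();p0=np.array(o['position'])
goal(-59,9.6,.086,38)
X=cloud('side',d);L=(X-p0)@T*1000
for s in(1,-1):
    k=(d>0)&(L[...,0]>-75)&(L[...,0]<15)&(s*L[...,1]>38)&(s*L[...,1]<62)&(abs(L[...,2])<20)&(p.max(-1)<150)
    q=L[k];print(s,k.sum(),np.percentile(q,1,axis=0).round(1),np.percentile(q,98,axis=0).round(1),'tip z',(X[k][:,2].min()*1000).round(1))
cv2.imwrite(f'pics/side{nm}c.png',cv2.resize(p[120:340,200:440],None,fx=2.6,fy=2.6,interpolation=cv2.INTER_CUBIC))
E
python3 tip.py 2
```

```text
t 3.33 tcp bin [-60.1   9.7] z 86.1 jaw deg 38.6 toolx [-0.002 -0.    -1.   ] F [ 0.27 -0.21  0.16] grip 1.001 q7 0.73
offset [0.1 0.8 0.7] twist 0.6
1 248 [-74.6  40.3 -15.5] [-2.  60.   1.9] tip z 87.6
-1 284 [-74.6 -61.6 -18.8] [ -1.9 -43.2  14.4] tip z 87.3
```

View pics/side2c.png

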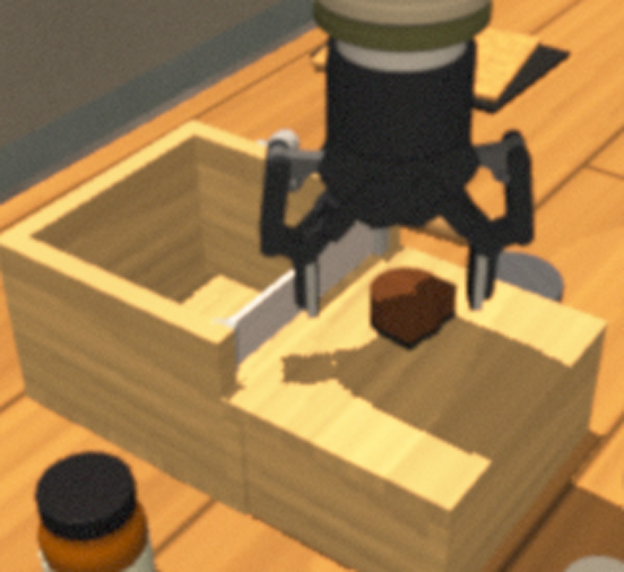

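Run:
```python
from h import *
o=monitor.get_obs();T=Ro.from_quat(o['ee_rot']).as_matrix();p0=np.array(o['position'])
p,d=viewer.camera('side');X=cloud('side',d);L=(X-p0)@T*1000
for v in range(224,246,2): print(v,[(u,L[v,u].round().tolist(),round(float(X[v,u,2])*1000)) for u in(317,320,384,387)])
```

```text
224 [(317, [-72.0, 49.0, -5.0], 158), (320, [-76.0, 45.0, -11.0], 162), (384, [-71.0, -47.0, -10.0], 157), (387, [-66.0, -52.0, -5.0], 153)]
226 [(317, [-69.0, 49.0, -7.0], 155), (320, [-72.0, 45.0, -11.0], 158), (384, [-68.0, -47.0, -11.0], 154), (387, [-64.0, -52.0, -6.0], 150)]
228 [(317, [-65.0, 49.0, -5.0], 151), (320, [-69.0, 45.0, -11.0], 155), (384, [-64.0, -47.0, -10.0], 150), (387, [-60.0, -52.0, -6.0], 146)]
230 [(317, [-62.0, 49.0, -6.0], 148), (320, [-64.0, 45.0, -10.0], 150), (384, [-60.0, -47.0, -10.0], 146), (387, [-57.0, -52.0, -7.0], 143)]
232 [(317, [-57.0, 50.0, -5.0], 143), (320, [-61.0, 45.0, -10.0], 147), (384, [-58.0, -47.0, -12.0], 144), (387, [-53.0, -53.0, -6.0], 139)]
234 [(317, [-55.0, 50.0, -7.0], 141), (320, [-58.0, 45.0, -11.0], 144), (384, [-53.0, -48.0, -11.0], 139), (387, [-3.0, -67.0, 56.0], 89)]
236 [(317, [-50.0, 50.0, -4.0], 136), (320, [-54.0, 45.0, -11.0], 140), (384, [-50.0, -48.0, -12.0], 136), (387, [-2.0, -66.0, 51.0], 89)]
238 [(317, [-10.0, 48.0, 44.0], 96), (320, [-50.0, 46.0, -10.0], 136), (384, [-4.0, -60.0, 44.0], 90), (387, [-3.0, -65.0, 44.0], 90)]
240 [(317, [76.0, 45.0, 151.0], 10), (320, [-47.0, 46.0, -10.0], 133), (384, [-5.0, -59.0, 38.0], 91), (387, [-2.0, -65.0, 41.0], 88)]
242 [(317, [75.0, 45.0, 143.0], 11), (320, [73.0, 40.0, 141.0], 13), (384, [-3.0, -59.0, 34.0], 89), (387, [-3.0, -64.0, 34.0], 89)]
244 [(317, [75.0, 46.0, 137.0], 11), (320, [-3.0, 44.0, 36.0], 89), (384, [-3.0, -58.0, 30.0], 89), (387, [-4.0, -63.0, 29.0], 90)]
```

The depth readings put the open fingertips about 43 mm behind the reported TCP, not the 13 mm I had assumed. The tips are therefore at z ≈ 130 now, and I'll lower another 31 mm.

>>> send_rows --grip '[0,0,0,0,0]' --pt "8 0 0" --pt "16 0 0" --pt "24 0 0" --pt "31 0 0" --pt "31 0 0" --twist '[0,0,0,0,0]'

```text
clock: 3.8
position: [0.5069, -0.0158, 0.0538]
ee_rot: [0.3, 0.641, -0.301, 0.64]
ft_force: [-0.4, -0.1, -0.6]
grip_width: 1.001
```

```bash
python3 tip.py 3;python3 - <<'E'
from h import *
o=monitor.get_obs();T=Ro.from_quat(o['ee_rot']).as_matrix();p0=np.array(o['position'])
p,d=viewer.camera('side');X=cloud('side',d);L=(X-p0)@T*1000
for v in range(240,266,2): print(v,[(u,L[v,u].round().tolist(),round(float(X[v,u,2])*1000)) for u in(317,321,383,387)])
p,d=see('wrist','wrist3');p,d=see('top','top3')
cv2.imwrite('pics/top3c.png',cv2.resize(p[110:330,270:480],None,fx=2.7,fy=2.7,interpolation=cv2.INTER_CUBIC))
E
```

```text
t 3.85 tcp bin [-60.1   9.3] z 54.5 jaw deg 38.6 toolx [-0.002 -0.    -1.   ] F [ 0.1   0.07 -0.43] grip 1.0 q7 0.75
offset [-31.5   1.1   0.4] twist 0.6
1 217 [-74.2  41.1 -14.6] [-33.3  61.3   4.1] tip z 87.4
-1 288 [-74.1 -61.8 -19.6] [-33.6 -42.7  15.2] tip z 87.5
240 [(317, [-75.0, 50.0, -7.0], 130), (321, [-79.0, 44.0, -12.0], 133), (383, [-73.0, -47.0, -11.0], 128), (387, [-70.0, -54.0, -7.0], 125)]
242 [(317, [-72.0, 50.0, -7.0], 126), (321, [-75.0, 44.0, -11.0], 129), (383, [-70.0, -47.0, -11.0], 125), (387, [-67.0, -54.0, -7.0], 121)]
244 [(317, [-69.0, 50.0, -7.0], 123), (321, [-70.0, 44.0, -10.0], 125), (383, [-66.0, -47.0, -10.0], 120), (387, [-62.0, -54.0, -6.0], 117)]
246 [(317, [-64.0, 50.0, -6.0], 118), (321, [-66.0, 44.0, -9.0], 120), (383, [-63.0, -47.0, -12.0], 117), (387, [-57.0, -55.0, -5.0], 112)]
248 [(317, [-61.0, 50.0, -7.0], 115), (321, [-62.0, 45.0, -9.0], 117), (383, [-58.0, -48.0, -10.0], 112), (387, [-53.0, -55.0, -5.0], 108)]
250 [(317, [-57.0, 50.0, -7.0], 111), (321, [-59.0, 45.0, -10.0], 114), (383, [-54.0, -48.0, -10.0], 108), (387, [-35.0, -60.0, 
[... 277 characters left out ...]
.0, 4.0], 89)]
256 [(317, [-35.0, 50.0, 6.0], 89), (321, [-49.0, 45.0, -12.0], 103), (383, [-35.0, -51.0, -1.0], 90), (387, [-36.0, -57.0, -2.0], 90)]
258 [(317, [-34.0, 50.0, 2.0], 89), (321, [-33.0, 44.0, 2.0], 88), (383, [-34.0, -50.0, -5.0], 89), (387, [-34.0, -57.0, -5.0], 89)]
260 [(317, [-34.0, 51.0, -2.0], 88), (321, [-474.0, 66.0, -531.0], 529), (383, [-34.0, -50.0, -10.0], 89), (387, [-35.0, -56.0, -11.0], 90)]
262 [(317, [-35.0, 51.0, -9.0], 90), (321, [-35.0, 45.0, -9.0], 90), (383, [-35.0, -49.0, -15.0], 89), (387, [-35.0, -55.0, -15.0], 89)]
264 [(317, [-36.0, 51.0, -15.0], 91), (321, [-35.0, 45.0, -14.0], 90), (383, [-34.0, -48.0, -19.0], 89), (387, [-34.0, -54.0, -19.0], 89)]
```

View pics/side3c.png

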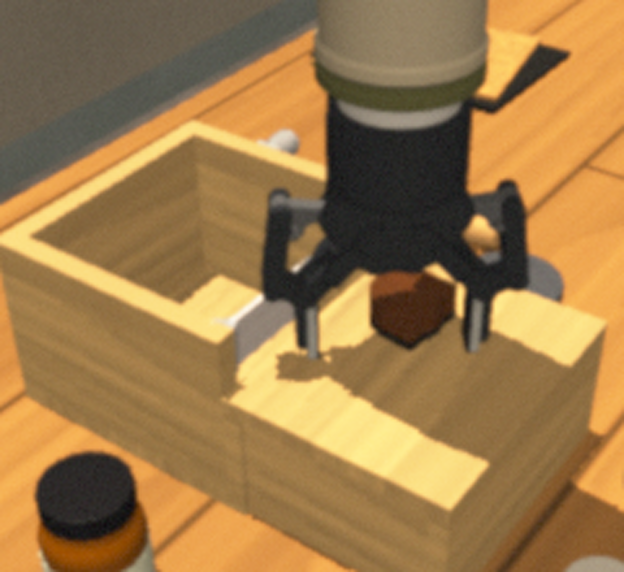

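View pics/wrist3.png

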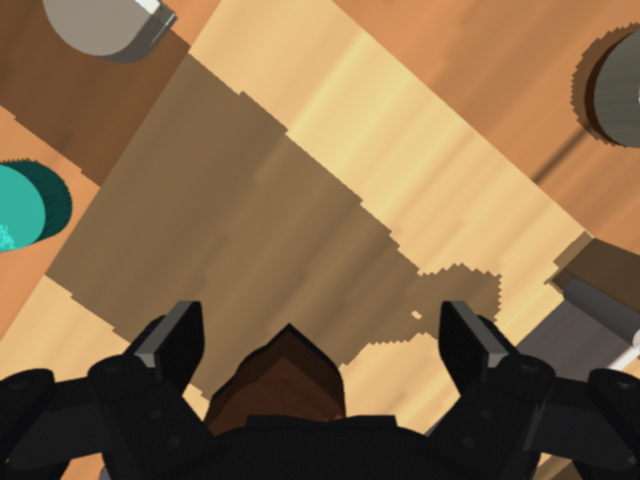

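The tips are at z ≈ 98. The rear finger is behind the heel and the front finger is just short of the flap. I'll start pushing along bin +x in small steps.

>>> send_rows --grip '[0,0,0,0,0]' --pt "0 3.9 3.1" --pt "0 7.8 6.2" --pt "0 11.7 9.4" --pt "0 15.6 12.5" --pt "0 19.5 15.6" --twist '[0,0,0,0,0]'

```text
clock: 4.42
position: [0.5331, -0.0151, 0.0553]
ee_rot: [0.3, 0.64, -0.3, 0.64]
ft_force: [-2.2, 1.3, 1.4]
grip_width: 1.004
```

```bash
cat > st.py <<'E'
from h import *
import sys
nm=sys.argv[1]
goal(-59,9.6,.086,38)
p,d=see('side','side'+nm);q,d2=see('top','top'+nm)
for n,p_,d_ in(('side',p,d),('top',q,d2)):
    X=cloud(n,d_);pc=p_.astype(int);B=w2b(X)
    k=(d_>0)&(X[...,2]>.1)&(X[...,2]<.12)&(pc[...,2]>pc[...,0]+18)&(pc[...,2]<140)&(pc[...,1]<70)&(B[...,0]>-120)&(B[...,0]<30)&(abs(B[...,1])<70)
    k=cv2.morphologyEx(k.astype(np.uint8),cv2.MORPH_OPEN,np.ones((3,3)))>0
    if k.sum(): print(n,k.sum(),'heel px bin',B[k].min(0).round(1),B[k].max(0).round(1))
    f=(d_>0)&(X[...,2]>.118)&(X[...,2]<.13)&(B[...,0]>4)&(B[...,0]<160)&(abs(B[...,1])<77)&(pc.max(-1)-pc.min(-1)<40)
    if f.sum()>5: 
        vv=B[f]-[8,76];r=np.hypot(*vv.T);a=np.arctan2(vv[:,0],-vv[:,1]);print(n,'flap px',f.sum(),np.percentile(a[r>20],[10,50,90]).round(2))
cv2.imwrite(f'pics/side{nm}c.png',np.hstack([cv2.resize(p[120:340,230:430],None,fx=2,fy=2,interpolation=cv2.INTER_CUBIC),cv2.resize(q[110:330,270:440],None,fx=2,fy=2,interpolation=cv2.INTER_CUBIC)]))
E
python3 st.py 4
```

```text
t 4.42 tcp bin [-34.2   9.5] z 55.3 jaw deg 38.6 toolx [-0.001  0.    -1.   ] F [-2.16  1.29  1.39] grip 1.004 q7 0.77
offset [-30.6 -19.3 -15.6] twist 0.6
side 512 heel px bin [-62.9 -47.3] [-19.2  -0.8]
side flap px 71 [-0.12  0.13  0.17]
```

View pics/side4c.png

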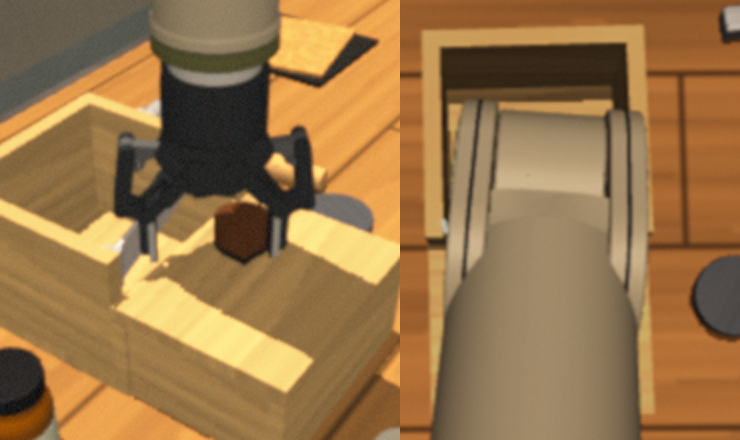

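Both contacts are made. The flap is at about 0.15 rad and the heel centre has moved to about bin x −41, still straight. I'll continue.

>>> send_rows --grip '[0,0,0,0,0]' --pt "0 3.1 2.5" --pt "0 6.2 5" --pt "0 9.4 7.5" --pt "0 12.5 10" --pt "0 15.6 12.5" --twist '[0,0,0,0,0]'

```text
clock: 4.93
position: [0.5531, -0.015, 0.0553]
ee_rot: [0.3, 0.64, -0.3, 0.64]
ft_force: [-3.2, 0.1, -0.7]
grip_width: 0.997
```

```bash
python3 st.py 5
```

```text
t 4.93 tcp bin [-14.2   9.2] z 55.3 jaw deg 38.6 toolx [-0. -0. -1.] F [-3.18  0.09 -0.73] grip 0.997 q7 0.79
offset [-30.7 -34.8 -28.3] twist 0.6
side 500 heel px bin [-41.9 -50. ] [ 1.2 -1.5]
side flap px 111 [0.2  0.49 0.66]
```

View pics/side5c.png

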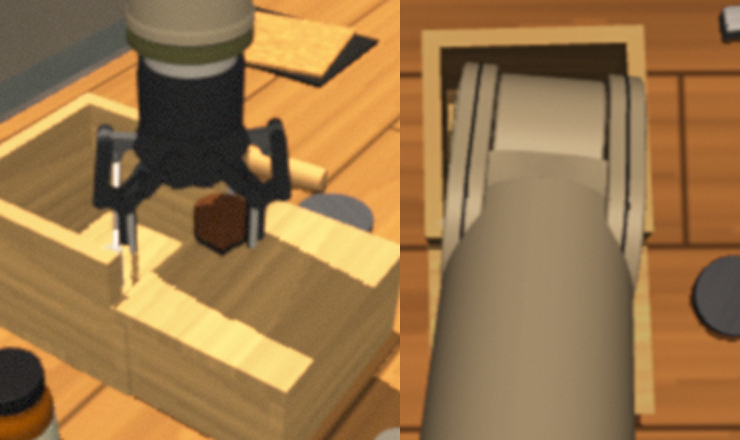

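The heel centre is at about −20 and the flap is well open with the finger on it. I'll keep pushing.

>>> send_rows --grip '[0,0,0,0,0]' --pt "0 3.1 2.5" --pt "0 6.2 5" --pt "0 9.4 7.5" --pt "0 12.5 10" --pt "0 15.6 12.5" --twist '[0,0,0,0,0]'

```text
clock: 5.45
position: [0.5733, -0.0146, 0.0554]
ee_rot: [0.3, 0.64, -0.3, 0.64]
ft_force: [-2.9, 0.1, 1.2]
grip_width: 1.0
```

```bash
python3 st.py 6
```

```text
t 5.45 tcp bin [6.  9.2] z 55.4 jaw deg 38.6 toolx [ 0.  0. -1.] F [-2.88  0.12  1.25] grip 1.0 q7 0.8
offset [-30.6 -50.5 -40.9] twist 0.6
side 485 heel px bin [-21.3 -51. ] [21.  -1.4]
side flap px 201 [0.76 1.02 1.04]
```

View pics/side6c.png

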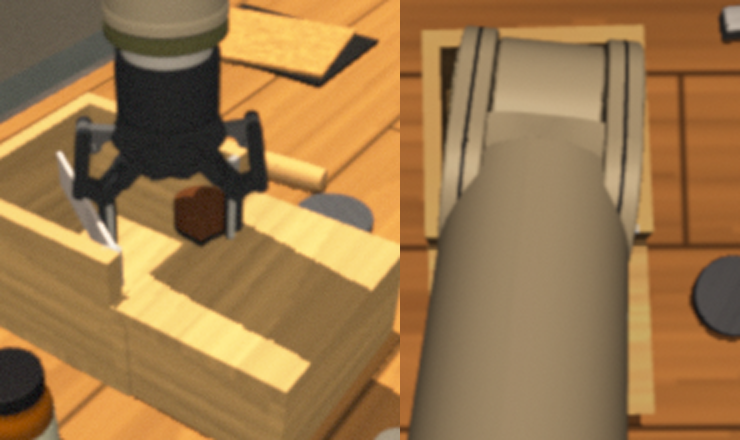

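The heel is at the edge (x ≈ 0) and the flap is held at about 1.0 rad. I'll push on to tip the heel in.

>>> send_rows --grip '[0,0,0,0,0]' --pt "0 3.1 2.5" --pt "0 6.2 5" --pt "0 9.4 7.5" --pt "0 12.5 10" --pt "0 12.5 10" --twist '[0,0,0,0,0]'

```text
clock: 5.97
position: [0.5898, -0.0142, 0.0555]
ee_rot: [0.3, 0.64, -0.3, 0.64]
ft_force: [-0.5, -1.6, -0.5]
grip_width: 1.0
```

```bash
python3 st.py 7
```

```text
t 5.97 tcp bin [22.5  9.3] z 55.5 jaw deg 38.6 toolx [ 0.001 -0.    -1.   ] F [-0.46 -1.64 -0.52] grip 1.0 q7 0.81
offset [-30.6 -63.5 -51.1] twist 0.6
side flap px 246 [1.   1.17 1.19]
```

View pics/side7c.png

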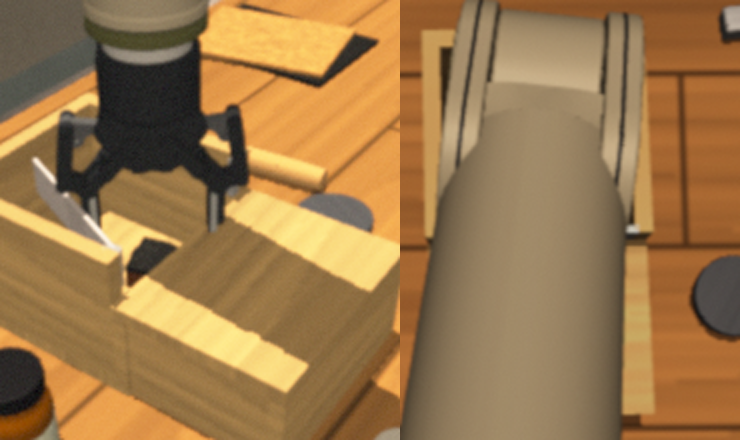

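The heel has dropped and its dark rubber underside shows inside the bin at (150, 255) of the crop. Now I'll withdraw slowly along −x so the flap follows, then raise.

>>> send_rows --grip '[0,0,0,0,0]' --pt "0 -7.8 -6.2" --pt "0 -15.6 -12.5" --pt "0 -23.4 -18.7" --pt "0 -31.2 -25" --pt "0 -39 -31.2" --twist '[0,0,0,0,0]'

```text
clock: 6.48
position: [0.5385, -0.0151, 0.0555]
ee_rot: [0.301, 0.64, -0.3, 0.64]
ft_force: [-0.2, -0.1, -0.9]
grip_width: 1.0
```

>>> send_rows --grip '[0,0,0,0,0]' --pt "0 -6 -5" --pt "0 -12 -10" --pt "0 -18 -15" --pt "0 -25 -20" --pt "0 -31.2 -25" --twist '[0,0,0,0,0]'

```text
clock: 6.9
position: [0.4983, -0.0158, 0.0554]
ee_rot: [0.3, 0.64, -0.3, 0.64]
ft_force: [0.3, 0.3, 0.3]
grip_width: 0.996
```

>>> send_rows --grip '[0,0,0,0,0]' --pt "-20 0 0" --pt "-50 0 0" --pt "-85 0 0" --pt "-115 0 0" --pt "-130 0 0" --twist '[0,0,0,0,0]'

```text
clock: 7.32
position: [0.5, -0.016, 0.1892]
ee_rot: [0.302, 0.639, -0.299, 0.641]
ft_force: [0.6, -0.1, -0.0]
grip_width: 0.996
```

>>> send_rows --grip '[0,0,0,0,0]' --pt "0 -3 -30" --pt "0 9 -60" --pt "0 21 -90" --pt "0 33 -120" --pt "0 45 -150" --twist '[0,0,0,0,0]'

```text
clock: 7.73
position: [0.4367, 0.1294, 0.1856]
ee_rot: [0.301, 0.64, -0.3, 0.64]
ft_force: [0.3, 1.1, -0.4]
grip_width: 1.0
```

>>> send_rows --grip '[0,0,0,0,0]' --pt "0 12 -30" --pt "0 24 -60" --pt "0 36 -90" --pt "0 36 -90" --pt "0 36 -90" --twist '[0,0,0,0,0]'

```text
clock: 8.15
position: [0.4069, 0.2217, 0.1853]
ee_rot: [0.299, 0.641, -0.299, 0.641]
ft_force: [-0.2, -0.8, 0.4]
grip_width: 1.001
```

```bash
python3 st.py 8
python3 - <<'E'
import cv2,numpy as np
p=cv2.imread('pics/side8.png');q=cv2.imread('pics/top8.png')
cv2.imwrite('pics/f8.png',np.hstack([cv2.resize(p[140:360,190:450],(400,338)),cv2.resize(q[100:330,200:490],(400,317))[:317].copy() if 0 else cv2.resize(q[100:330,200:490],(400,338))]))
E
```

```text
t 8.15 tcp bin [-155.7  248.7] z 185.3 jaw deg 38.8 toolx [ 0. -0. -1.] F [-0.19 -0.79  0.38] grip 1.001 q7 0.09
offset [ 99.3 -74.4 246.9] twist 0.8
side flap px 6 [-0.03 -0.02 -0.02]
top flap px 268 [-0.05 -0.02  0.01]
```

View pics/f8.png

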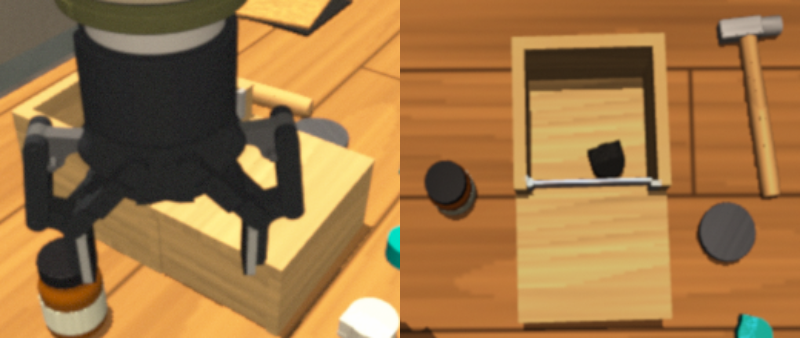

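The top view shows the heel upside down on the bin floor at (607, 160) of the crop, with the flap shut in a straight line at row 182. I'll compare the bystanders with the first picture and the heel's height, then hand in.

Run:
```python
from h import *
p,d=viewer.camera('top');a=cv2.imread('pics/top0.png')
D=cv2.absdiff(cv2.medianBlur(p,5),cv2.medianBlur(a,5)).max(-1)
for n,(x0,y0,x1,y1) in dict(tin=(412,232,462,284),jar=(212,203,260,252),hammer=(425,105,482,238)).items(): print(n,'changed px',int((D[y0:y1,x0:x1]>40).sum()))
X=cloud('top',d);B=w2b(X);k=(B[...,0]>12)&(B[...,0]<150)&(abs(B[...,1])<70)&(X[...,2]>.022)&(p.max(-1)<60)&(d>0)&(X[...,2]<.1)
print('heel in bin',np.median(B[k],0).round(),np.percentile(X[k][:,2],[5,50,95]).round(3))
print(monitor.get_obs()['joint_velocities'])
manip.hand_in()
```

```text
tin changed px 0
jar changed px 0
hammer changed px 0
heel in bin [ 50. -26.] [0.033 0.036 0.039]
[ 0.00753322  0.00059053  0.00436867 -0.001595   -0.00209662  0.002916
 -0.00212505]
the job is handed in; nothing more can be done
```

The heel is in the bin and the flap is shut; I handed the job in at about 8 s of the 35 s allowed. With the gripper open and turned about 38° to the push direction, the front finger held the flap open to about 1.2 rad. The rear finger pushed the heel along the ledge until it dropped, and I then backed out and raised the arm clear.

**Last checks before handing in:**
- **Heel:** upside down on the bin floor at about bin (50, −26) mm. Its top is at z ≈ 36 mm, well under the 70 mm limit.
- **Flap:** measured at −0.02 rad in both camera views, so shut.
- **Bystanders:** the tin, jar and hammer show no changed pixels against the first top picture.
- **Forces and contact:** the wrist force readings stayed below about 4 N during the push. The arm is clear of everything.

**One disagreement:** the open fingertips measured about 43 mm behind the reported TCP, not the 13 mm I took from the description. I set the pushing height from the camera depth instead, with the tips at z ≈ 98 mm.

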